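Mix the raffle balls, then drop them into the tray

ROBOT

A 7-joint arm with a two-finger parallel gripper is mounted at the origin on the work surface. World frame = base frame: x ahead of the robot, y to its left, z up, the work surface at z = 0. Lengths are in m, angles in rad, forces in N, time in s.
With the tool pointing down it reaches from about 0.375 to 0.925 m from the base axis. Payload 3.1 kg.
Tool frame: the origin (TCP) lies at the very end of the fingers, on their centre line; the grasp point (between the pads) lies 19 mm behind it; z points along the fingers, y is the line along which they close (so a half turn about z gives the same grasp; the last joint's range is limited). The gripper opens to 85 mm and grips with 20 to 120 N. Pads are 22 mm wide; open, the fingers measure 114 mm over their backs; the gripper's body (76 mm by 85 mm) begins 54 mm behind the grasp point. The pads swing forward as they close: fully open they stand 13 mm farther back than shut.
Start: joints at [-1.393, 0.383, 0.044, 1.598, -0.018, 1.161, -0.05], TCP at [0.177, 0.625, 0.231] pointing down, gripper open.
Joint ranges: [-2.61, 2.61], [-0.41, 2.15], [-1.48, 1.57], [0, 2.5], [-1.57, 4.71], [0.05, 1.97], [-2.85, 2.85]. Speed limits (rad/s): [2.79, 2.79, 3.14, 3.14, 3.14, 3.14, 3.14].

INTERFACE

Orientations are given as a rotation vector (axis times angle).
In Python, from station import ctrl, optics gives the robot as it stands. The module is installed in compiled form; this text tells all that it offers.
- The arm moves only by the tool arm_command, never from a script. Its argument "steps" is a list that holds one entry, the list of rows, each a list of 5 numbers: the shift along the tool's x, y, z in m, then the turn about the tool's z in degrees, then the opening, from -1 (shut) to 1 (fully open). In form: [[[tx, ty, tz, spin, hand], ...]]. A call has 1 to 8 rows; each row shifts and turns the commanded pose from where the row before left it, along the tool's axes as they then stand; what a row does not reach is not made up. A row lasts 1/8 s, in which the tool goes at most 62.5 mm and 10.7 degrees, less where a joint would pass 70% of its speed; a pose out of reach is approached as far as the arm can. A call with a gripper value outside its range is refused whole. The fingers move at their own pace and stop on an object; "force" is the grip in N (left out, the last holds). Time passes only in rows, so rows that do not move let the fingers close. It gives the time, the measured TCP pose, the force, the opening and the grip force at its end, in the units of the state.
- ctrl.get_state(): the state, without advancing time (a new reading comes with each control period).
- optics.capture(name): name is "side" or "top"; returns a dict with "img" (480x640x3 uint8, red, green, blue), "intrinsics" (3x3 intrinsics, pixels), "k1" (the pictures are not rectified: a ray, as slopes to the right and down, at radius r is drawn at 1 + k1 r^2 times it, then the intrinsics apply), "cam_to_world" (4x4, takes a point from camera to world coordinates). Camera axes: x right, y down, z forward; pixel columns grow to the right and rows downward; lengths in m; the calibration is good to about 2 mm. A picture is of the moment at which its call begins. There is no depth.
- ctrl.finish_job(): hands the job in; it is judged then, once.
The state is a dict: "clock": time; "q": joint angles; "qd": joint speeds; "effort": joint torques, N m; "tool_pos": TCP position; "tcp_rot": TCP orientation; "wrist_force": force on the tool from outside, world axes, zero at the start; "torque": the same for the moment, N m; "opening": finger opening in m; "gripper_force": force on a finger pad.
Only numpy, scipy, OpenCV 4.12 (cv2) and the standard library are available. Lean on these libraries where they do the work, as an engineer would, in place of code of your own. Each camera call takes 0.05 s, during which the arm holds its last target. There are 200 camera calls.

TASK

Get the raffle balls ready for the draw: take the wooden stirrer out of its stand, stir the balls round a few times with its foot down near the hopper floor, and put the stirrer back standing in its stand. Then flip the safety catch fully over, away from the lever, and pull the black lever bar towards the near end of the machine as far as it goes, so that all the balls run out into the tray; finish while still holding the lever pulled. Keep the fingers off the balls and leave the mug, the tape and the mouse alone.

Things in the scene. Friction and masses are not known exactly. Their poses are not given: they have to be found in the camera images.
- hopper: Fixed plywood machine. Origin on the desk under the centre of its ball box; its x points to the far end, -x to the near end (tray side), z up. Ball box: open on top, inner 130 x 130 mm, walls 6 mm, rim 165 mm and floor (a trapdoor) 110 mm above the desk. Lever and catch stand outside the box on its -y side.
- hopper_floor (a point): Centre of the upper face of the ball box's floor (closed).
- tray_floor (a point): On the floor of the open catch tray at the machine's foot, 120 mm towards the near end from the box's centre, 6 mm above the desk. The tray is inside 130 mm wide and runs from x = -165 to +65 mm of the hopper (under the box); side walls 36 mm, front wall 40 mm high.
- grip_bar (a point): Black round bar, 18 mm in diameter, 80 mm long along the hopper's y, on top of the steel lever; this point at its centre. Can be pinched across x from above. Closed, it is at (+127, -90, +242) mm in the hopper's frame; pulled, it moves 87 mm towards -x in all, on an arc of 150 mm radius about point lever_hinge.
- lever_hinge (a point): Point on the lever's pivot axis (parallel to the hopper's y) at the lever stem, at (+62, -90, +107) mm in the hopper's frame.
- lever (a joint): Lever angle, rad: 0 closed (leaning 0.45 rad from upright to the far end), grows as the bar is pulled to the near end, stop at 0.6 (0.15 rad past upright). The trapdoor is on the same shaft and drops with it; the balls roll out to the near end. A spring closes it when let go: 2 N at the bar at first, 6 N at the stop. The unflipped catch blocks it at about 0.1 rad.
- catch_tab (a point): Point on the upright tab of the steel safety catch, 55 mm above the catch's pivot; the tab is 8 mm thick in y, 14 mm wide in x, and ends 81 mm above the pivot in an 18 mm ball. From its foot a pawl reaches to +y in front of the lever's stem.
- catch_hinge (a point): The catch's pivot point, 167 mm above the desk, at (+72, -140, +167) mm in the hopper's frame; the pivot axis is parallel to the hopper's x.
- catch (a joint): Angle of the catch, rad: near 0 blocking (tab upright, pawl across the lever's path), grows as the tab's top is pushed to the hopper's -y, away from the box, up to the stop at 1.4 (tab nearly level, pawl lifted clear). Stiff: it stays where it is left; about 1 to 2 N at the tab turns it.
- stirrer_mid (a point): Middle of the loose wooden stirrer, 85 mm above its foot's underside. A straight round stick 170 mm long: lower 25 mm is a foot 20 mm in diameter, the rest a 14 mm shaft; about 60 g. It starts upright, standing in the stand; z points up the stick.
- stirrer_foot (a point): Centre of the underside of the stirrer's foot.
- stand: Fixed round dark wooden cup for the stirrer, 68 mm wide outside, 52 mm wide inside, 45 mm high, its inner floor 6 mm above the desk; origin at the centre of its underside.
- ball0_center (a point): Centre of a loose plain wooden ball, 26 mm in diameter, 10 g (six alike, lying in the ball box at the start).
- ball1_center (a point): Centre of a loose plain wooden ball, 26 mm in diameter, 10 g (six alike, lying in the ball box at the start).
- ball2_center (a point): Centre of a loose plain wooden ball, 26 mm in diameter, 10 g (six alike, lying in the ball box at the start).
- ball3_center (a point): Centre of a loose plain wooden ball, 26 mm in diameter, 10 g (six alike, lying in the ball box at the start).
- ball4_center (a point): Centre of a loose plain wooden ball, 26 mm in diameter, 10 g (six alike, lying in the ball box at the start).
- ball5_center (a point): Centre of a loose plain wooden ball, 26 mm in diameter, 10 g (six alike, lying in the ball box at the start).
- mug: Bystander: loose mug, 76 mm wide, 90 mm high, handle at its +y; origin under its centre.
- tape: Bystander: loose roll of tape lying flat, 90 mm wide, 25 mm high; origin under its centre.
- mouse: Bystander: loose computer mouse, 105 x 60 x 26 mm (long along x); origin under its centre.
- stirrer: The stirrer itself; origin at the centre of its foot's underside.
There are look-alikes about, which are no part of the job. Of the things shaped like the stirrer, the wooden one is meant.

How it is judged:
By the outcome, as a careful person would: the job done as asked, in the order asked, and still so for the second after the job is handed in, while the arm keeps its last pose, push and grip.
It also fails if it takes over 72 s, if anything falls off the work surface, if the arm or the gripper's body presses on something with over 40 N, if the wrist force passes 120 N, or if a joint passes its speed limit or range.

## Working session

There is one attempt and no reset: what is moved stays moved. The work goes in short steps, Python scripts to look and compute and a tool call to move; the robot and the scene stay as the last step left them, time stands still between calls to the robot, and variables do not carry over. Pictures are saved under pics/ and viewed, at most 10 in all, crops included, and the job is handed in when it is done.

Besides the shell and the picture viewer there is one more tool, called by a JSON object that holds its "api" and its "payload". arm_command: Moves the arm, as the interface text tells. Its arguments: {"type":"object","properties":{"steps":{"type":"array"},"force":{"type":"number"}},"required":["steps"]}

```bash
mkdir -p pics; cat > h.py <<'E'
import numpy as np, cv2
from station import ctrl, optics
from scipy.spatial.transform import Rotation as R
def cap(n,save=None):
    c=optics.capture(n)
    if save: cv2.imwrite('pics/'+save,c['img'][:,:,::-1])
    return c
def ray(c,u,v):
    K=c['intrinsics'];k=c['k1'];d=np.array([(u-K[0,2])/K[0,0],(v-K[1,2])/K[1,1]]);s=d.copy()
    for _ in range(30): s=d/(1+k*(s@s))
    T=c['cam_to_world'];return T[:3,3],T[:3,:3]@np.array([s[0],s[1],1])
def onz(c,u,v,z):
    o,d=ray(c,u,v);return o+d*(z-o[2])/d[2]
def proj(c,p):
    T=c['cam_to_world'];q=T[:3,:3].T@(np.array(p)-T[:3,3]);s=q[:2]/q[2];s=s*(1+c['k1']*(s@s))
    K=c['intrinsics'];return np.array([K[0,0]*s[0]+K[0,2],K[1,1]*s[1]+K[1,2]])
def tri(c1,p1,c2,p2):
    o1,d1=ray(c1,*p1);o2,d2=ray(c2,*p2)
    t=np.linalg.lstsq(np.array([d1,-d2]).T,o2-o1,rcond=None)[0]
    a=o1+d1*t[0];b=o2+d2*t[1];return (a+b)/2,np.linalg.norm(a-b)
E
python3 - <<'E'
from h import *
for n in('top','side'):
    c=cap(n,n+'0.png');print(n,c['cam_to_world'].round(3).tolist(),c['intrinsics'].round(1).tolist(),c['k1'])
s=ctrl.get_state();print(s)
E
```

```text
top [[-0.025, -0.998, 0.057, 0.469], [-0.999, 0.026, 0.023, -0.047], [-0.025, -0.057, -0.998, 1.418], [0.0, 0.0, 0.0, 1.0]] [[598.1, 0.0, 324.7], [0.0, 598.1, 247.1], [0.0, 0.0, 1.0]] -0.14094230451908135
side [[-0.92, -0.253, 0.299, 0.136], [-0.392, 0.587, -0.709, 0.901], [0.004, -0.769, -0.639, 1.006], [0.0, 0.0, 0.0, 1.0]] [[601.2, 0.0, 324.4], [0.0, 601.2, 249.6], [0.0, 0.0, 1.0]] -0.17824651206266595
{'clock': 0.1, 'q': array([-1.39278505,  0.38377665,  0.04377179,  1.59941166, -0.01793156,
        1.16122944, -0.0499076 ]), 'qd': array([ 0.00052461, -0.0008933 ,  0.00126455, -0.00469645, -0.002177  ,
        0.00135802, -0.00155265]), 'effort': array([ 3.16133563e-03, -4.34725785e+01,  1.02976240e+00, -2.50453198e+01,
        1.09252406e-02,  5.38919136e-03,  2.16460535e-05]), 'tool_pos': array([0.176731  , 0.62461481, 0.22999909]), 'tcp_rot': array([-0.43164886, -3.11153293,  0.0038016 ]), 'wrist_force': array([ 0.58731379, -1.00753021, -0.45231128]), 'torque': array([-0.0251296 ,  0.02704311, -0.01077448]), 'gripper_force': 0.0, 'opening': 0.0858389696580166}
```

View pics/top0.png

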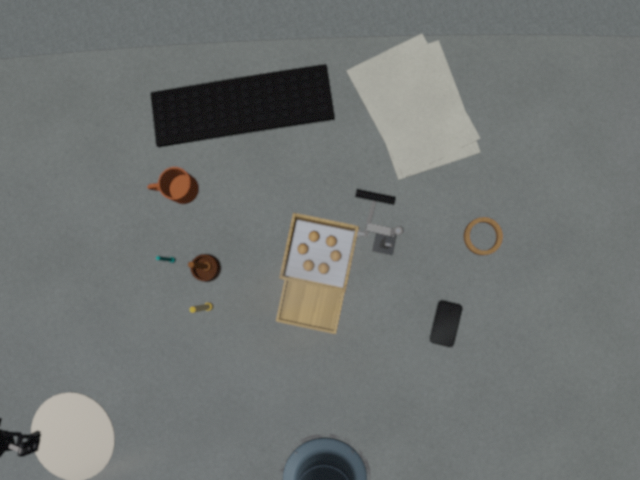

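View pics/side0.png

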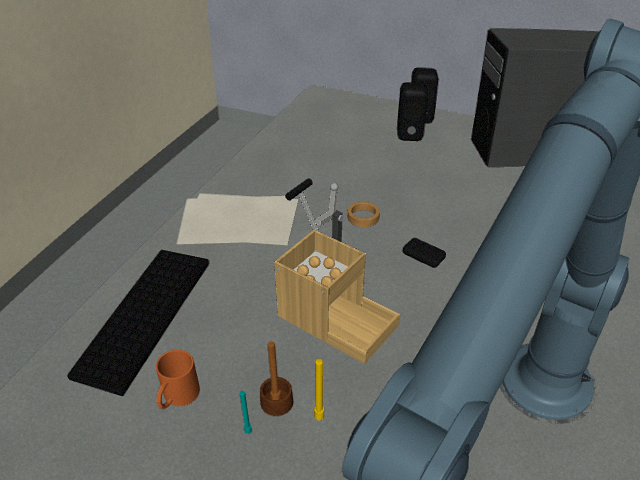

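The top view shows the stand with a brown stick at about (205,266), a teal stick at (166,259) and a yellow one at (201,308). The hopper box is at (320,250), the black bar at (375,197) and the catch at (385,232).

Things that could be taken for the stirrer, in side pixels: wooden, in the dark cup (272,375); teal (246,410); yellow (319,390). I choose the wooden one and will check it in a close crop.

```bash
python3 - <<'E'
import cv2,numpy as np
t=cv2.imread('pics/top0.png');s=cv2.imread('pics/side0.png')
z=lambda i,u,v,w,h,W,H:cv2.resize(i[v:v+h,u:u+w],(W,H),interpolation=cv2.INTER_CUBIC)
o=np.zeros((600,800,3),np.uint8)
o[:360,:360]=z(t,270,180,144,144,360,360)   # x2.5
o[360:600,:300]=z(t,150,235,75,60,300,240)  # x4
o[:360,380:800]=z(s,265,170,140,120,420,360) #x3
o[360:600,380:700]=z(s,230,335,107,80,321,240)[:, :320] #x3
cv2.imwrite('pics/crop0.png',o)
E
```

```text
(no output)
```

View pics/crop0.png

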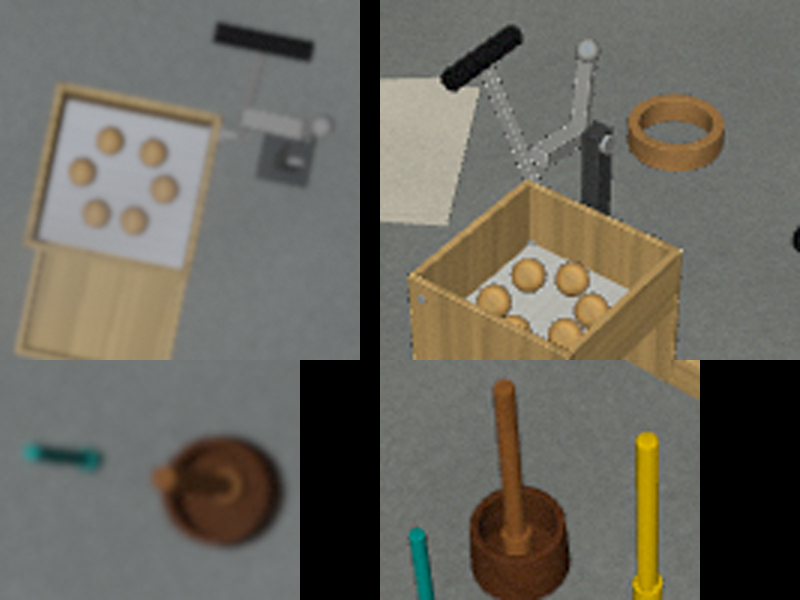

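The crop confirms the wooden stick with its foot in the dark cup; its top is at about side (272,343) and top (191,265). Box rim corners in the top view are (293,214) and (358,227), and the catch knob is at (398,230).

```bash
python3 - <<'E'
from h import *
t=cap('top');s=cap('side')
def cen(c,box,f):
    u,v,w,h=box;i=c['img'][v:v+h,u:u+w].astype(int);m=f(i);y,x=np.nonzero(m);return np.array([x.mean()+u,y.mean()+v]),m.sum()
blk=lambda i:i.max(2)<45
bt,n1=cen(t,(350,183,50,26),blk);bs,n2=cen(s,(280,172,35,30),blk)
print('bar',bt,n1,bs,n2,tri(t,bt,s,bs), onz(t,*bt,.242))
print('knob',tri(t,(398,230.4),s,(334,186.3)))
print('sttop',tri(t,(191.2,265),s,(271.7,343)),onz(t,191.2,265,.176),onz(s,271.7,343,.176))
print('stand',onz(t,205.5,267.8,.045),onz(s,276.3,388,.045))
A=[];B=[]
def add(h,p): A.append(h);B.append(p[:2])
a=.071
for h,c,u,v in[((a,a),t,293.2,214.4),((a,-a),t,358,227.2),((a,-a),s,315,230.3),((-a,-a),s,365.3,253.3),((a,a),s,275.7,262),((-a,a),s,329,288.3)]:
    p=onz(c,u,v,.165);add(h,p);print(p.round(4))
add((.127,-.09),tri(t,bt,s,bs)[0]);add((.072,-.14),tri(t,(398,230.4),s,(334,186.3))[0])
A=np.array(A);B=np.array(B);ca=A.mean(0);cb=B.mean(0);U,S,V=np.linalg.svd((A-ca).T@(B-cb));Q=V.T@U.T
o=cb-Q@ca;print('hopper',o,np.arctan2(Q[1,0],Q[0,0]),((A@Q.T+o-B)*1000).round(1).tolist())
# tool axes
print(R.from_rotvec(ctrl.get_state()['tcp_rot']).as_matrix().round(3))
for h in [(.127,-.09),(.072,-.14),(0,0)]: print(h,(Q@np.array(h)+o).round(4))
E
```

```text
bar [374.95219124 196.35059761] 251 [298.4028436  188.99052133] 211 (array([ 0.63372929, -0.12221145,  0.24067773]), np.float64(0.0012005962954792489)) [ 0.63410661 -0.12191045  0.242     ]
knob (array([ 0.56459854, -0.16584899,  0.23958853]), np.float64(0.001926892566583612))
sttop (array([0.5093538 , 0.26367695, 0.17449969]), np.float64(0.0005528770875675902)) [0.50955946 0.26341375 0.176     ] [0.50841163 0.26474946 0.176     ]
stand [0.50657163 0.26246827 0.045     ] [0.50557563 0.26660239 0.045     ]
[0.6114 0.0466 0.165 ]
[ 0.5806 -0.0892  0.165 ]
[ 0.5765 -0.0862  0.165 ]
[ 0.4432 -0.0551  0.165 ]
[0.6092 0.048  0.165 ]
[0.473  0.0781 0.165 ]
hopper [ 0.52638765 -0.00568374] -0.22525459505576914 [[0.1, 1.1], [-0.8, -1.6], [3.3, -4.5], [-1.9, -3.9], [2.3, -0.3], [0.0, 1.3], [-3.7, 0.4], [0.7, 7.6]]
[[-0.962  0.272 -0.   ]
 [ 0.272  0.962 -0.002]
 [-0.    -0.002 -1.   ]]
(0.127, -0.09) [ 0.6301 -0.1218]
(0.072, -0.14) [ 0.5653 -0.1582]
(0, 0) [ 0.5264 -0.0057]
```

{"api": "arm_command", "payload": {"steps": [[[-0.052,-0.032,0,0,0],[-0.052,-0.032,0,0,0],[-0.052,-0.032,0,0,0],[-0.052,-0.032,0,0,0],[-0.052,-0.032,0,0,0],[-0.052,-0.032,0,0,0],[-0.052,-0.032,0,0,0],[-0.052,-0.032,0,0,0]]], "force": 40}}

```text
clock: 1.2
tool_pos: [0.5085, 0.2643, 0.2313]
tcp_rot: [0.431, 3.112, 0.001]
wrist_force: [0.3, 0.4, -0.1]
opening: 0.0428
gripper_force: 0.0
```

```bash
cat >> h.py <<'E'
def go(x,y,z):
    s=ctrl.get_state();M=R.from_rotvec(s['tcp_rot']).as_matrix();p=s['tool_pos']
    print('t',round(s['clock'],2),'pos',p.round(4),'q',s['q'].round(2),'F',s['wrist_force'].round(1),'op',round(s['opening'],4),'gf',round(s['gripper_force'],1),'tilt',M[:,2].round(3),'yaxis',M[:2,1].round(3))
    print('move tool',(M.T@(np.array([x,y,z])-p)).round(4))
E
python3 -c "
from h import *
go(.509,.264,.231)"
```

```text
t 1.2 pos [0.5085 0.2643 0.2313] q [-0.82  0.24  0.31  1.8  -0.08  1.11  0.81] F [ 0.3  0.4 -0.1] op 0.0428 gf 0.0 tilt [ 0.  0. -1.] yaxis [0.272 0.962]
move tool [-0.0005 -0.0002  0.0003]
```

{"api": "arm_command", "payload": {"steps": [[[0,0,0.03,0,0],[0,0,0.03,0,0],[0,0,0.03,0,0],[0,0,0.028,0,0],[0,0,0,0,-1],[0,0,0,0,-1],[0,0,0,0,-1],[0,0,0,0,-1]]], "force": 40}}

```text
clock: 2.2
tool_pos: [0.5083, 0.2663, 0.1144]
tcp_rot: [0.432, 3.11, 0.002]
wrist_force: [0.4, -0.5, -1.3]
opening: 0.0127
gripper_force: 38.9
```

{"api": "arm_command", "payload": {"steps": [[[0,0,0,0,-1],[0,0,-0.02,0,-1],[0,0,-0.03,0,-1],[0,0,-0.04,0,-1],[0,0,-0.05,0,-1],[0,0,-0.05,0,-1],[0,0,-0.03,0,-1],[0,0,0,0,-1]]]}}

```text
clock: 3.2
tool_pos: [0.5093, 0.2666, 0.337]
tcp_rot: [0.431, 3.106, 0.008]
wrist_force: [0.1, -0.3, -1.7]
opening: 0.0133
gripper_force: 39.0
```

```bash
python3 - <<'E'
from h import *
go(.526,-.006,.333)
t=cap('top','a.png');s=cap('side','b.png')
# predicted foot if vertical
p=ctrl.get_state()['tool_pos'];print(proj(s,p+[0,0,-.107]),proj(s,p+[0,0,.05]))
u,v=proj(s,p+[0,0,-.05]).astype(int);cv2.imwrite('pics/lift.png',cv2.resize(s['img'][v-70:v+80,u-75:u+75,::-1],(500,500)));print(u-75,v-70)
E
```

```text
t 3.2 pos [0.5093 0.2666 0.337 ] q [-0.84  0.16  0.32  1.67 -0.05  1.31  0.79] F [ 0.1 -0.3 -1.7] op 0.0133 gf 39.0 tilt [ 0.006  0.004 -1.   ] yaxis [0.273 0.962]
move tool [-0.0903 -0.2577  0.0029]
[270.56905058 324.92522207] [265.1828581  257.50960176]
193 232
```

View pics/lift.png

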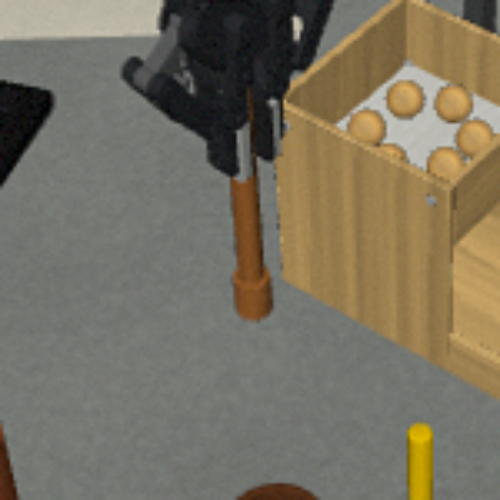

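The crop shows the wooden stirrer held upright, its foot at about side (269,325). That matches the prediction of foot = TCP − 107 mm.

{"api": "arm_command", "payload": {"steps": [[[-0.018,-0.0515,0,0,-1],[-0.018,-0.0515,0,0,-1],[-0.018,-0.0515,0,0,-1],[-0.018,-0.0515,0,0,-1],[-0.018,-0.0515,0,0,-1],[0,0,0,0,-1],[0,0,0,0,-1]]]}}

```text
clock: 4.18
tool_pos: [0.523, -0.0059, 0.3315]
tcp_rot: [-0.432, -3.108, 0.0]
wrist_force: [0.1, 0.6, -1.0]
opening: 0.0124
gripper_force: 39.1
```

```bash
python3 - <<'E'
from h import *
go(.5264,-.0057,.226)
i=cv2.imread('pics/top0.png');c=cap('top')
for u,v in [(110,140),(153,152),(82,172),(164,188),(96,213),(134,220)]: print(onz(c,270+u/2.5,180+v/2.5,.123).round(3))
E
```

```text
t 4.17 pos [ 0.523  -0.0059  0.3315] q [-0.56  0.06  0.52  1.79 -0.03  1.3   1.26] F [ 0.1  0.6 -1. ] op 0.0124 gf 39.1 tilt [-0.003  0.    -1.   ] yaxis [0.273 0.962]
move tool [-0.0036  0.0012  0.1055]
[0.568 0.005 0.123]
[ 0.556 -0.032  0.123]
[0.54  0.03  0.123]
[ 0.525 -0.04   0.123]
[0.505 0.019 0.123]
[ 0.498 -0.014  0.123]
```

{"api": "arm_command", "payload": {"steps": [[[-0.007,0.001,0.025,0,-1],[0,0,0.03,0,-1],[0,0,0.03,0,-1],[0,0,0.021,0,-1],[0.011,0,0,0,-1],[0.011,0,0,0,-1],[0.011,0,0,0,-1]]]}}

```text
clock: 5.1
tool_pos: [0.4992, 0.0024, 0.2284]
tcp_rot: [0.43, 3.11, 0.002]
wrist_force: [-0.5, -0.2, -0.3]
opening: 0.0128
gripper_force: 39.1
```

{"api": "arm_command", "payload": {"steps": [[[-0.0025,0.0126,0,0,-1],[-0.0072,0.0107,0,0,-1],[-0.0107,0.0072,0,0,-1],[-0.0126,0.0025,0,0,-1],[-0.0126,-0.0025,0,0,-1],[-0.0107,-0.0072,0,0,-1],[-0.0072,-0.0107,0,0,-1],[-0.0025,-0.0126,0,0,-1]]]}}

```text
clock: 6.1
tool_pos: [0.5606, -0.0173, 0.2262]
tcp_rot: [-0.432, -3.106, 0.001]
wrist_force: [-3.4, 1.0, -0.3]
opening: 0.0127
gripper_force: 39.2
```

{"api": "arm_command", "payload": {"steps": [[[0.0025,-0.0126,0,0,-1],[0.0072,-0.0107,0,0,-1],[0.0107,-0.0072,0,0,-1],[0.0126,-0.0025,0,0,-1],[0.0126,0.0025,0,0,-1],[0.0107,0.0072,0,0,-1],[0.0072,0.0107,0,0,-1],[0.0025,0.0126,0,0,-1]]]}}

```text
clock: 7.1
tool_pos: [0.4993, 0.0032, 0.2274]
tcp_rot: [0.43, 3.112, 0.001]
wrist_force: [-0.5, -0.7, -1.5]
opening: 0.0131
gripper_force: 39.1
```

```bash
python3 - <<'E'
from h import *
go(.5264,-.0057,.226)
s=cap('side');cv2.imwrite('pics/stir.png',cv2.resize(s['img'][150:350,220:420,::-1],(600,600)))
E
```

```text
t 7.1 pos [0.4993 0.0032 0.2274] q [-0.57  0.1   0.51  1.98 -0.05  1.08  1.26] F [-0.5 -0.7 -1.5] op 0.0131 gf 39.1 tilt [ 0.  0. -1.] yaxis [0.271 0.963]
move tool [-0.0285 -0.0012  0.0014]
```

View pics/stir.png

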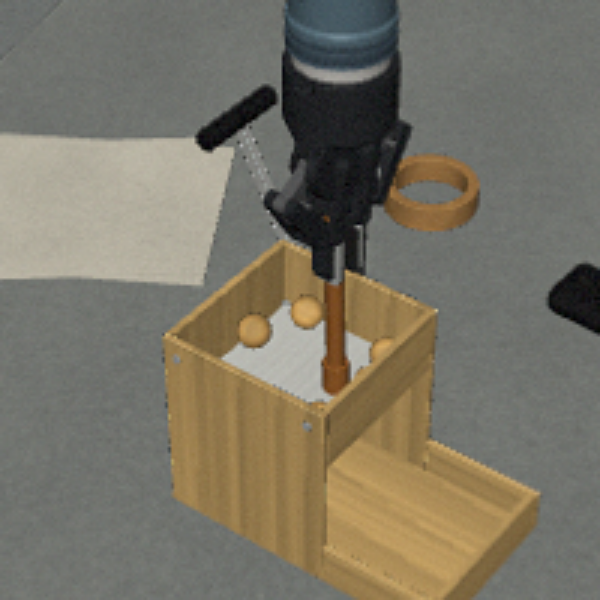

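The stirrer foot is near the floor of the box at crop (335,380), and the balls have been pushed outward. I'll lower it 3 mm and do three more loops.

{"api": "arm_command", "payload": {"steps": [[[-0.0025,0.0126,0.003,0,-1],[-0.0072,0.0107,0,0,-1],[-0.0107,0.0072,0,0,-1],[-0.0126,0.0025,0,0,-1],[-0.0126,-0.0025,0,0,-1],[-0.0107,-0.0072,0,0,-1],[-0.0072,-0.0107,0,0,-1],[-0.0025,-0.0126,0,0,-1]]]}}

```text
clock: 8.15
tool_pos: [0.5621, -0.0173, 0.2241]
tcp_rot: [-0.433, -3.109, -0.001]
wrist_force: [-3.4, 2.4, -0.2]
opening: 0.0127
gripper_force: 39.3
```

{"api": "arm_command", "payload": {"steps": [[[0.0025,-0.0126,0,0,-1],[0.0072,-0.0107,0,0,-1],[0.0107,-0.0072,0,0,-1],[0.0126,-0.0025,0,0,-1],[0.0126,0.0025,0,0,-1],[0.0107,0.0072,0,0,-1],[0.0072,0.0107,0,0,-1],[0.0025,0.0126,0,0,-1]]]}}

```text
clock: 9.15
tool_pos: [0.5002, 0.0031, 0.2248]
tcp_rot: [0.43, 3.11, 0.001]
wrist_force: [0.2, -0.1, -0.0]
opening: 0.0127
gripper_force: 39.1
```

{"api": "arm_command", "payload": {"steps": [[[-0.0025,0.0126,0,0,-1],[-0.0072,0.0107,0,0,-1],[-0.0107,0.0072,0,0,-1],[-0.0126,0.0025,0,0,-1],[-0.0126,-0.0025,0,0,-1],[-0.0107,-0.0072,0,0,-1],[-0.0072,-0.0107,0,0,-1],[-0.0025,-0.0126,0,0,-1]]]}}

```text
clock: 10.15
tool_pos: [0.5628, -0.018, 0.2242]
tcp_rot: [-0.434, -3.111, 0.001]
wrist_force: [0.5, 0.5, -1.8]
opening: 0.0127
gripper_force: 39.1
```

{"api": "arm_command", "payload": {"steps": [[[0.0025,-0.0126,0,0,-1],[0.0072,-0.0107,0,0,-1],[0.0107,-0.0072,0,0,-1],[0.0126,-0.0025,0,0,-1],[0.0126,0.0025,0,0,-1],[0.0107,0.0072,0,0,-1],[0.0072,0.0107,0,0,-1],[0.0025,0.0126,0,0,-1]]]}}

```text
clock: 11.15
tool_pos: [0.5003, 0.0028, 0.2247]
tcp_rot: [0.429, 3.109, 0.001]
wrist_force: [2.8, -0.2, -0.7]
opening: 0.0131
gripper_force: 39.1
```

{"api": "arm_command", "payload": {"steps": [[[-0.0025,0.0126,0,0,-1],[-0.0072,0.0107,0,0,-1],[-0.0107,0.0072,0,0,-1],[-0.0126,0.0025,0,0,-1],[-0.0126,-0.0025,0,0,-1],[-0.0107,-0.0072,0,0,-1],[-0.0072,-0.0107,0,0,-1],[-0.0025,-0.0126,0,0,-1]]]}}

```text
clock: 12.15
tool_pos: [0.5628, -0.018, 0.2243]
tcp_rot: [-0.434, -3.111, 0.001]
wrist_force: [-0.0, -0.0, -0.6]
opening: 0.0129
gripper_force: 39.1
```

{"api": "arm_command", "payload": {"steps": [[[0.0025,-0.0126,0,0,-1],[0.0072,-0.0107,0,0,-1],[0.0107,-0.0072,0,0,-1],[0.0126,-0.0025,0,0,-1],[0.0126,0.0025,0,0,-1],[0.0107,0.0072,0,0,-1],[0.0072,0.0107,0,0,-1],[0.0025,0.0126,0,0,-1]]]}}

```text
clock: 13.15
tool_pos: [0.4992, 0.0032, 0.2244]
tcp_rot: [0.43, 3.112, 0.001]
wrist_force: [0.4, 0.9, -0.8]
opening: 0.013
gripper_force: 39.1
```

{"api": "arm_command", "payload": {"steps": [[[-0.01,0,0,0,-1],[-0.01,0,-0.01,0,-1],[-0.01,0,-0.02,0,-1],[0,0,-0.03,0,-1],[0,0,-0.03,0,-1],[0,0,-0.02,0,-1],[0,0,0,0,-1],[0,0,0,0,-1]]]}}

```text
clock: 14.15
tool_pos: [0.5281, -0.0071, 0.3336]
tcp_rot: [-0.433, -3.111, 0.001]
wrist_force: [-0.5, 0.8, -1.4]
opening: 0.0127
gripper_force: 39.2
```

```bash
python3 - <<'E'
from h import *
go(.508,.266,.336)
t=cap('top','t2.png');s=cap('side','s2.png')
p=ctrl.get_state()['tool_pos'];print(proj(s,p+[0,0,-.107]))
u,v=proj(s,p+[0,0,-.05]).astype(int);a=cv2.resize(s['img'][v-70:v+80,u-75:u+75,::-1],(500,500))
b=cv2.resize(t['img'][190:290,270:370,::-1],(300,300));b=np.vstack([b,np.zeros((200,300,3),np.uint8)])
cv2.imwrite('pics/lift2.png',np.hstack([a,b]));print(u-75,v-70)
E
```

```text
t 14.15 pos [ 0.5281 -0.0071  0.3336] q [-0.54  0.07  0.5   1.78 -0.03  1.3   1.26] F [-0.5  0.8 -1.4] op 0.0127 gf 39.2 tilt [-0.001 -0.001 -1.   ] yaxis [0.273 0.962]
move tool [ 0.094   0.2573 -0.0025]
[320.92395215 234.40242904]
245 142
```

View pics/lift2.png

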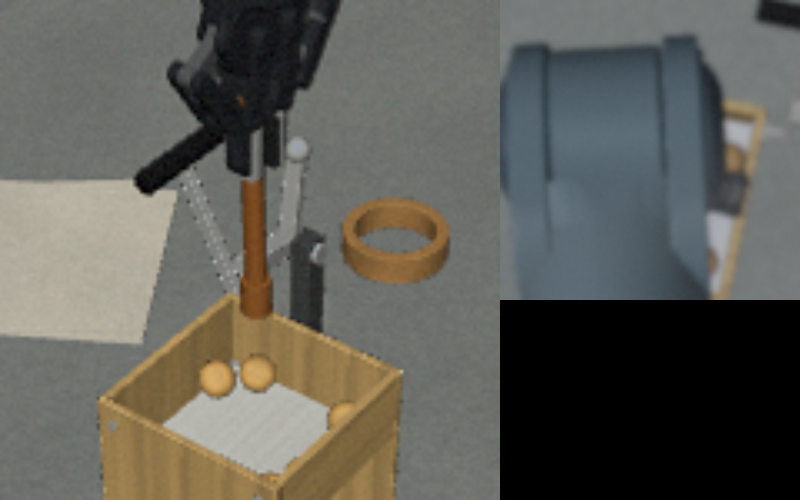

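The foot is still vertical, at about side (322,235), clear of the box rim at (400,375 in the crop). Next I return it to the stand.

{"api": "arm_command", "payload": {"steps": [[[0.0188,0.0512,0,0,-1],[0.0188,0.0512,0,0,-1],[0.0188,0.0512,0,0,-1],[0.0188,0.0512,0,0,-1],[0.0188,0.0512,0,0,-1],[0,0,0,0,-1],[0,0,0,0,-1]]]}}

```text
clock: 15.12
tool_pos: [0.5071, 0.2648, 0.333]
tcp_rot: [-0.431, -3.111, 0.004]
wrist_force: [0.9, 0.1, -0.1]
opening: 0.0133
gripper_force: 39.2
```

```bash
python3 -c "
from h import *
go(.507,.265,.116)"
```

```text
t 15.12 pos [0.5071 0.2648 0.333 ] q [-0.81  0.16  0.29  1.67 -0.05  1.31  0.78] F [ 0.9  0.1 -0.1] op 0.0133 gf 39.2 tilt [-0.002 -0.002 -1.   ] yaxis [0.272 0.962]
move tool [-0.      0.0007  0.217 ]
```

{"api": "arm_command", "payload": {"steps": [[[0,0,0.05,0,-1],[0,0,0.05,0,-1],[0,0,0.04,0,-1],[0,0,0.03,0,-1],[0,0,0.025,0,-1],[0,0,0.015,0,-1],[0,0,0.005,0,-1],[0,0,0,0,-1]]]}}

```text
clock: 16.12
tool_pos: [0.508, 0.2651, 0.1197]
tcp_rot: [0.433, 3.111, 0.001]
wrist_force: [-0.7, 0.2, -0.8]
opening: 0.013
gripper_force: 39.3
```

```bash
python3 -c "
from h import *
go(.507,.265,.1145)"
```

```text
t 16.12 pos [0.508  0.2651 0.1197] q [-0.78  0.37  0.27  1.89 -0.12  0.89  0.84] F [-0.7  0.2 -0.8] op 0.013 gf 39.3 tilt [ 0.001  0.    -1.   ] yaxis [0.273 0.962]
move tool [ 0.0009 -0.0003  0.0052]
```

{"api": "arm_command", "payload": {"steps": [[[0,0,0.003,0,-1],[0,0,0.002,0,-1],[0,0,0,0,-1],[0,0,0,0,-1],[0,0,0,0,-0.5],[0,0,0,0,-0.3],[0,0,0,0,0],[0,0,0,0,0]]]}}

```text
clock: 17.12
tool_pos: [0.5075, 0.2654, 0.1143]
tcp_rot: [0.432, 3.112, 0.0]
wrist_force: [-0.4, 0.4, -0.6]
opening: 0.0428
gripper_force: 0.0
```

{"api": "arm_command", "payload": {"steps": [[[0,0,-0.02,0,0],[0,0,-0.04,0,0],[0,0,-0.06,0,0],[0,0,-0.06,0,0],[0,0,-0.06,0,0],[0,0,0,0,0]]]}}

```text
clock: 17.88
tool_pos: [0.5107, 0.2667, 0.3615]
tcp_rot: [0.431, 3.102, 0.015]
wrist_force: [0.2, -0.1, -0.5]
opening: 0.0428
gripper_force: 0.0
```

```bash
python3 - <<'E'
from h import *
go(.55,-.14,.35)
s=cap('side');cv2.imwrite('pics/back.png',cv2.resize(s['img'][300:450,200:350,::-1],(500,500)))
def top(f,box):
    u,v,w,h=box;m=f(cv2.cvtColor(s['img'],cv2.COLOR_RGB2HSV)[v:v+h,u:u+w].astype(int));y,x=np.nonzero(m);k=y<y.min()+3;return x[k].mean()+u,y.min()+v
u=proj(s,[.508,.265,.176]);print('expect',u)
E
```

```text
t 17.88 pos [0.5107 0.2667 0.3615] q [-0.82  0.15  0.3   1.63 -0.05  1.35  0.78] F [ 0.2 -0.1 -0.5] op 0.0428 gf 0.0 tilt [ 0.011  0.008 -1.   ] yaxis [0.273 0.962]
move tool [-0.1487 -0.3807  0.0088]
expect [271.83935092 343.16245395]
```

View pics/back.png

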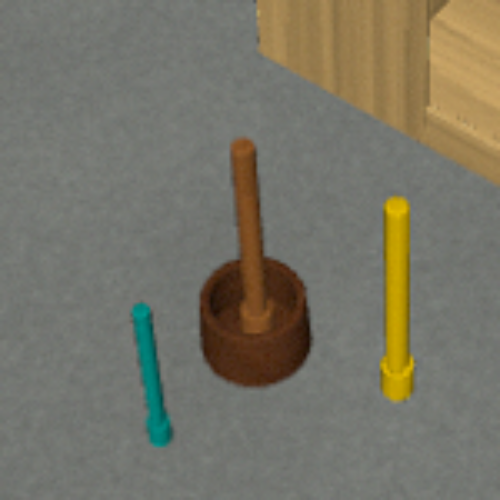

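The stirrer stands upright in its cup, its top at crop (243,145), and the look-alikes are untouched. Next is the catch. I move above its inner side with the fingers shut and the tool y along the hopper's y.

{"api": "arm_command", "payload": {"steps": [[[-0.0236,-0.0524,0,0,-1],[-0.0236,-0.0524,0,0,-1],[-0.0236,-0.0524,0,0,-1],[-0.0236,-0.0524,0,0,-1],[-0.0236,-0.0524,0,0,-1],[-0.0236,-0.0524,0,0,-1],[-0.0236,-0.0524,0,0,-1],[0,0,0,-2.9,-1]]]}}

```text
clock: 18.92
tool_pos: [0.5641, -0.1403, 0.3522]
tcp_rot: [-0.369, -3.116, 0.007]
wrist_force: [-0.3, 1.1, -0.2]
opening: 0.0002
gripper_force: 0.0
```

```bash
python3 -c "
from h import *
go(.5694,-.1314,.22)"
```

```text
t 18.93 pos [ 0.5641 -0.1403  0.3522] q [-0.36  0.19  0.61  1.64 -0.11  1.36  1.6 ] F [-0.3  1.1 -0.2] op 0.0002 gf 0.0 tilt [-0.004 -0.004 -1.   ] yaxis [0.234 0.972]
move tool [-0.0035  0.0105  0.1322]
```

{"api": "arm_command", "payload": {"steps": [[[0,0,0.02,0,-1],[0,0,0,0,-1],[0,0,0,0,-1]]]}}

```text
clock: 19.3
tool_pos: [0.5661, -0.1322, 0.3335]
tcp_rot: [-0.352, -3.12, 0.0]
wrist_force: [0.7, -0.1, 0.0]
opening: -0.0001
gripper_force: 0.0
```

```bash
python3 - <<'E'
from h import *
go(.5694,-.1314,.22)
t=cap('top');s=cap('side')
a=cv2.resize(s['img'][120:270,255:405,::-1],(500,500))
p=ctrl.get_state()['tool_pos'];print(proj(s,p),proj(s,[p[0],p[1],.22]),proj(s,[.5694,-.1314,.22]))
cv2.imwrite('pics/catch.png',a)
E
```

```text
t 19.3 pos [ 0.5661 -0.1322  0.3335] q [-0.36  0.2   0.6   1.66 -0.11  1.32  1.61] F [ 0.7 -0.1  0. ] op -0.0001 gf 0.0 tilt [-0.002 -0.    -1.   ] yaxis [0.223 0.975]
move tool [-0.0032  0.0016  0.1135]
[327.33720649 157.28789081] [326.98720017 200.78044008] [325.73220374 200.73121793]
```

View pics/catch.png

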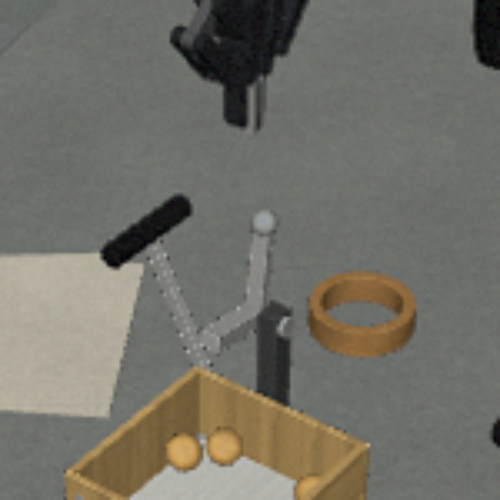

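The crop shows the knob at side (334,187), with the fingertips above and on the box side of the tab. Next I descend beside it.

{"api": "arm_command", "payload": {"steps": [[[-0.003,0.002,0.02,0,-1],[0,0,0.03,0,-1],[0,0,0.03,0,-1],[0,0,0.025,0,-1],[0,0,0.008,0,-1],[0,0,0,0,-1]]]}}

```text
clock: 20.15
tool_pos: [0.5696, -0.1311, 0.2206]
tcp_rot: [-0.353, -3.12, 0.0]
wrist_force: [0.5, 0.1, 0.4]
opening: -0.0
gripper_force: 0.0
```

{"api": "arm_command", "payload": {"steps": [[[0,-0.006,0,0,-1],[0,-0.006,0,0,-1],[0,-0.005,0,0,-1],[0,-0.005,0,0,-1],[0,-0.005,0.002,0,-1],[0,0,0,0,-1]]]}}

```text
clock: 20.9
tool_pos: [0.5633, -0.1584, 0.219]
tcp_rot: [-0.355, -3.121, 0.001]
wrist_force: [0.8, 0.1, 0.3]
opening: -0.0001
gripper_force: 0.0
```

```bash
cat >> h.py <<'E'
o=np.array([.5264,-.0057]);Q=np.array([[.9747,.2233],[-.2233,.9747]])
def hop():
    s=ctrl.get_state();p=s['tool_pos'];print('hopper',(Q.T@(p[:2]-o)*1000).round(1),p[2].round(4))
E
python3 -c "
from h import *
go(.5694,-.1314,.22);hop()
s=cap('side');i=cv2.cvtColor(s['img'][140:260,300:400],cv2.COLOR_RGB2GRAY)
c=cv2.HoughCircles(cv2.resize(i,None,fx=3,fy=3),cv2.HOUGH_GRADIENT,1,20,param1=80,param2=12,minRadius=9,maxRadius=16)
print(None if c is None else (c[0]/3+[300,140,0]).round(1))"
```

```text
t 20.9 pos [ 0.5633 -0.1584  0.219 ] q [-0.29  0.31  0.59  1.79 -0.19  1.1   1.71] F [0.8 0.1 0.3] op -0.0001 gf 0.0 tilt [-0.001 -0.001 -1.   ] yaxis [0.224 0.975]
move tool [ 0.0002  0.0277 -0.001 ]
hopper [  70.1 -140.6] 0.219
[[320.8 253.8   5.1]
 [309.8 255.2   4.7]
 [308.2 182.8   4.4]
 [342.5 184.2   3.2]]
```

{"api": "arm_command", "payload": {"steps": [[[0,-0.009,0.003,0,-1],[0,-0.009,0.0045,0,-1],[0,-0.006,0.0055,0,-1],[0,-0.006,0.006,0,-1],[0,-0.0055,0.0095,0,-1],[0,0,0,0,-1]]]}}

```text
clock: 21.7
tool_pos: [0.5548, -0.1928, 0.1895]
tcp_rot: [-0.355, -3.119, 0.001]
wrist_force: [0.2, 0.5, -0.4]
opening: -0.0002
gripper_force: 0.0
```

{"api": "arm_command", "payload": {"steps": [[[0,-0.004,0.005,0,-1],[0,0,0.005,0,-1],[0,0,0.003,0,-1],[0,0,0.001,0,-1],[0,0,0,0,-1]]]}}

```text
clock: 22.32
tool_pos: [0.5552, -0.1968, 0.1787]
tcp_rot: [0.354, 3.121, 0.0]
wrist_force: [-4.3, 1.1, 9.0]
opening: -0.0003
gripper_force: 4.6
```

```bash
python3 -c "
from h import *
go(.5694,-.1314,.22);hop()
s=cap('side','s3.png');
for th in(.1,.36,1,1.2,1.4):
    h=np.array([.072,-.14-.077*np.sin(th)]);print(th,proj(s,[*(o+Q@h),.167+.077*np.cos(th)]).round(1))
"
```

```text
t 22.32 pos [ 0.5552 -0.1968  0.1787] q [-0.22  0.36  0.59  1.82 -0.23  1.03  1.81] F [-4.3  1.1  9. ] op -0.0003 gf 4.6 tilt [ 0.  0. -1.] yaxis [0.224 0.975]
move tool [ 0.0007  0.067  -0.0413]
hopper [  70.7 -179.9] 0.1787
0.1 [334.  184.9]
0.36 [338.8 182.8]
1 [347.6 186.5]
1.2 [349.1 190. ]
1.4 [349.9 194.3]
```

{"api": "arm_command", "payload": {"steps": [[[0,0,0.002,0,-1],[0,0,0.002,0,-1],[0,0,0,0,-1]]]}}

```text
clock: 22.75
tool_pos: [0.5554, -0.1971, 0.1779]
tcp_rot: [0.354, 3.121, 0.003]
wrist_force: [-8.7, 2.1, 24.1]
opening: -0.0001
gripper_force: 11.7
```

{"api": "arm_command", "payload": {"steps": [[[0,0,-0.02,0,0.2],[0,0,-0.04,0,0.2],[0,0,-0.05,0,0.2],[0,0,-0.04,0,0.2],[0,0,0,0,0.2]]]}}

```text
clock: 23.38
tool_pos: [0.5573, -0.1973, 0.3271]
tcp_rot: [0.352, 3.113, -0.001]
wrist_force: [-0.7, -0.6, -1.7]
opening: 0.0512
gripper_force: 0.0
```

```bash
python3 -c "
from h import *
go(.6337,-.1222,.3);hop()
s=cap('side');t=cap('top')
a=cv2.resize(s['img'][120:270,255:405,::-1],(500,500));b=cv2.resize(t['img'][180:270,340:430,::-1],(300,300));b=np.vstack([b,np.zeros((200,300,3),np.uint8)])
cv2.imwrite('pics/catch2.png',np.hstack([a,b]))
for th in (1.0,1.2,1.4):
    h=np.array([.072,-.14-.077*np.sin(th)]);P=[*(o+Q@h),.167+.077*np.cos(th)];print(th,(proj(s,P)-[255,120])*500/150,(proj(t,P)-[340,180])*300/90)
"
```

```text
t 23.38 pos [ 0.5573 -0.1973  0.3271] q [-0.27  0.22  0.63  1.66 -0.14  1.3   1.74] F [-0.7 -0.6 -1.7] op 0.0512 gf 0.0 tilt [ 0.008 -0.002 -1.   ] yaxis [0.223 0.975]
move tool [-0.0575  0.0903  0.0276]
hopper [  72.9 -179.8] 0.3271
1.0 [308.73741669 221.69886113] [280.75905137 193.95440531]
1.2 [313.65317738 233.20172454] [288.71008296 197.78556017]
1.4 [316.23297042 247.55731378] [291.72539133 200.74524929]
```

View pics/catch2.png

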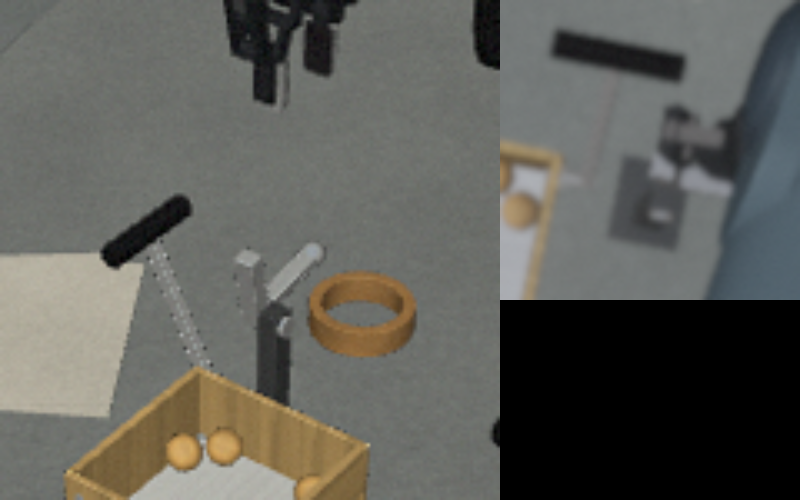

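The catch is fully over: the knob at crop (316,252) matches 1.4 rad. Next I go above the bar, off-centre on the box side to avoid the stem, and test the spin direction.

{"api": "arm_command", "payload": {"steps": [[[-0.0193,0.0381,0,0,0.2],[-0.0193,0.0381,0,0,0.2],[-0.0193,0.0381,0,0,0.2],[0,0,0,10,0.2],[0,0,0,10,0.2],[0,0,0,0,0.2]]]}}

```text
clock: 24.22
tool_pos: [0.636, -0.0972, 0.3203]
tcp_rot: [-0.885, -3.01, 0.002]
wrist_force: [-0.2, -1.4, -0.0]
opening: 0.0513
gripper_force: 0.0
```

```bash
python3 -c "
from h import *
go(.6391,-.0988,.222);hop()"
```

```text
t 24.23 pos [ 0.636  -0.0972  0.3203] q [-0.4   0.36  0.63  1.53 -0.21  1.33  1.25] F [-0.2 -1.4 -0. ] op 0.0513 gf 0.0 tilt [-0.004 -0.    -1.   ] yaxis [0.541 0.841]
move tool [-0.0038  0.0006  0.0983]
hopper [127.2 -64.7] 0.3203
```

{"api": "arm_command", "payload": {"steps": [[[0,0,0,10,0.2],[0,0,0,10,0.2],[0,0,0,10,0.2],[0,0,0,10,0.2],[0,0,0,10,0.2],[0,0,0,10,0.2],[0,0,0,10,0.2],[0,0,0,0,0.2]]]}}

```text
clock: 25.22
tool_pos: [0.6364, -0.0975, 0.3215]
tcp_rot: [-2.452, -1.962, 0.003]
wrist_force: [-0.5, 0.1, -0.2]
opening: 0.0515
gripper_force: 0.0
```

```bash
python3 -c "
from h import *
go(.6391,-.0988,.222);hop()"
```

```text
t 25.23 pos [ 0.6364 -0.0975  0.3215] q [-0.56  0.41  0.86  1.53 -0.31  1.35  0.12] F [-0.5  0.1 -0.2] op 0.0515 gf 0.0 tilt [-0.002 -0.    -1.   ] yaxis [ 0.976 -0.219]
move tool [-0.0006  0.0031  0.0995]
hopper [127.7 -64.9] 0.3215
```

{"api": "arm_command", "payload": {"steps": [[[0,0.003,0.03,0,0.2],[0,0,0.03,0,0.2],[0,0,0.025,0,0.2],[0,0,0.0145,0,0.2],[0,0,0,0,-1],[0,0,0,0,-1],[0,0,0,0,-1],[0,0,0,0,-1]]], "force": 40}}

```text
clock: 26.22
tool_pos: [0.6396, -0.0984, 0.2241]
tcp_rot: [-2.456, -1.957, -0.0]
wrist_force: [-3.9, 0.1, 1.8]
opening: 0.0167
gripper_force: 39.2
```

```bash
python3 -c "
from h import *
go(.6391,-.0988,.222);hop()"
```

```text
t 26.23 pos [ 0.6396 -0.0984  0.2241] q [-0.52  0.49  0.82  1.64 -0.38  1.18  0.16] F [-3.9  0.1  1.8] op 0.0167 gf 39.2 tilt [-0.     0.001 -1.   ] yaxis [ 0.975 -0.223]
move tool [-0.0005 -0.0004  0.0021]
hopper [131.1 -65.1] 0.2241
```

{"api": "arm_command", "payload": {"steps": [[[0,-0.007,-0.003,0,-1],[0,-0.007,-0.0028,0,-1],[0,-0.007,-0.0024,0,-1],[0,-0.0072,-0.002,0,-1],[0,-0.0073,-0.0017,0,-1],[0,-0.0074,-0.0013,0,-1]]]}}

```text
clock: 26.98
tool_pos: [0.6011, -0.0893, 0.2391]
tcp_rot: [2.452, 1.954, 0.01]
wrist_force: [5.7, -1.6, 0.4]
opening: 0.0164
gripper_force: 39.0
```

{"api": "arm_command", "payload": {"steps": [[[0,-0.0074,-0.001,0,-1],[0,-0.0075,-0.0005,0,-1],[0,-0.0075,0,0,-1],[0,-0.0075,0,0,-1],[0,-0.0075,0.0005,0,-1],[0,-0.006,0.0008,0,-1],[0,0,0,0,-1]]]}}

```text
clock: 27.85
tool_pos: [0.5616, -0.08, 0.2423]
tcp_rot: [2.449, 1.952, 0.018]
wrist_force: [6.0, -1.3, 10.0]
opening: 0.0166
gripper_force: 40.3
```

```bash
python3 -c "
from h import *
go(.6391,-.0988,.222);hop()"
```

```text
t 27.85 pos [ 0.5616 -0.08    0.2423] q [-0.68  0.28  0.89  1.83 -0.24  1.13  0.06] F [ 6.  -1.3 10. ] op 0.0166 gf 40.3 tilt [ 0.015 -0.001 -1.   ] yaxis [ 0.975 -0.223]
move tool [-0.0012  0.0794  0.0215]
hopper [ 50.9 -64.5] 0.2423
```

{"api": "arm_command", "payload": {"steps": [[[0,-0.004,0,0,-1],[0,-0.004,0,0,-1],[0,-0.003,0.0005,0,-1],[0,0,0,0,-1],[0,0,0,0,-1]]]}}

```text
clock: 28.48
tool_pos: [0.5537, -0.0781, 0.2418]
tcp_rot: [2.444, 1.948, 0.024]
wrist_force: [11.6, -2.0, 3.4]
opening: 0.0165
gripper_force: 39.4
```

```bash
python3 -c "
from h import *
go(.6391,-.0988,.222);hop()"
```

```text
t 28.48 pos [ 0.5537 -0.0781  0.2418] q [-0.7   0.25  0.89  1.86 -0.22  1.11  0.04] F [11.6 -2.   3.4] op 0.0165 gf 39.4 tilt [ 0.022 -0.003 -1.   ] yaxis [ 0.975 -0.223]
move tool [-0.0012  0.0874  0.0217]
hopper [ 42.8 -64.5] 0.2418
```

{"api": "arm_command", "payload": {"steps": [[[0,-0.003,0,0,-1],[0,-0.003,0,0,-1],[0,0,0,0,-1],[0,0,0,0,-1]]]}}

```text
clock: 28.98
tool_pos: [0.5527, -0.0778, 0.2419]
tcp_rot: [2.435, 1.941, 0.035]
wrist_force: [25.8, -5.4, -8.4]
opening: 0.0167
gripper_force: 39.3
```

```bash
python3 - <<'E'
from h import *
go(.6391,-.0988,.222);hop()
s=cap('side');t=cap('top')
a=cv2.resize(s['img'][170:370,250:450,::-1],(500,500));b=cv2.resize(t['img'][200:340,260,None].repeat(1,1),(1,1)) if 0 else cv2.resize(t['img'][200:350,260:350,::-1],(300,500))
cv2.imwrite('pics/end.png',np.hstack([a,b]))
E
```

```text
t 28.98 pos [ 0.5527 -0.0778  0.2419] q [-0.71  0.24  0.9   1.87 -0.21  1.09  0.03] F [25.8 -5.4 -8.4] op 0.0167 gf 39.3 tilt [ 0.034 -0.007 -0.999] yaxis [ 0.974 -0.223]
move tool [-0.0012  0.0881  0.023 ]
hopper [ 41.8 -64.4] 0.2419
```

View pics/end.png

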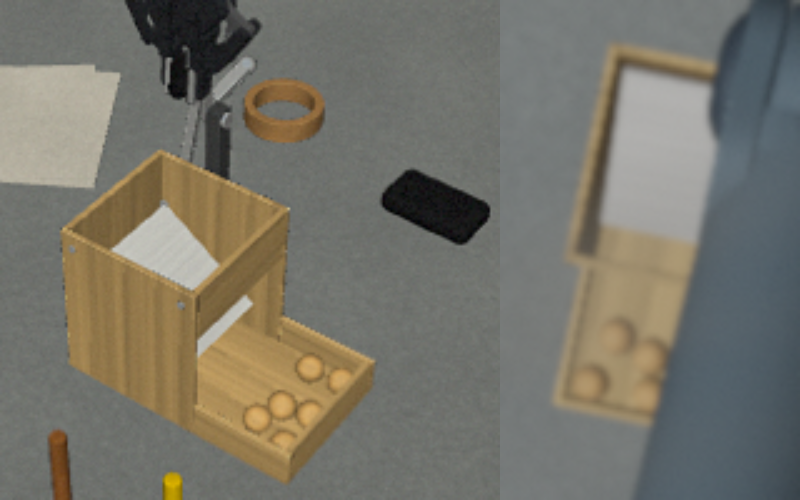

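All six balls lie in the tray: crop (311,367), (340,380), (282,404), (309,413), (257,417) and (286,438). The lever is at its stop, since the force rose to 26 N with almost no motion. I'll ease off slightly and let it settle.

{"api": "arm_command", "payload": {"steps": [[[0,0.001,0,0,-1],[0,0,0,0,-1],[0,0,0,0,-1],[0,0,0,0,-1],[0,0,0,0,-1],[0,0,0,0,-1]]]}}

```text
clock: 29.82
tool_pos: [0.5529, -0.0779, 0.2419]
tcp_rot: [2.437, 1.942, 0.033]
wrist_force: [22.9, -4.6, -5.2]
opening: 0.0168
gripper_force: 39.6
```

```bash
python3 -c "
from h import *
go(.6391,-.0988,.222);hop()
print(ctrl.finish_job())"
```

```text
t 29.82 pos [ 0.5529 -0.0779  0.2419] q [-0.71  0.24  0.89  1.87 -0.21  1.1   0.03] F [22.9 -4.6 -5.2] op 0.0168 gf 39.6 tilt [ 0.032 -0.007 -0.999] yaxis [ 0.974 -0.223]
move tool [-0.0012  0.088   0.0228]
hopper [ 41.9 -64.4] 0.2419
the job is handed in; nothing more can be done
None
```

The job is handed in at about 30 s: the balls were stirred four times round, the stirrer stands back in its stand, the catch is fully over, and all six balls are in the tray with the lever still held at its stop.

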